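# Sort the marker and the culture flask into their trays

## Task

Tidy the bench by type: put the red marker into the blue stationery tray, where a black marker already lies, and the pink culture flask that lies between the trays into the yellow culture tray, where a petri dish already stands. Both must end up lying flat on the floor of their tray, the flask the same way up as it lies now, and the flask holds cells, so set it down gently and do not drop it.

Things in the scene. Friction and masses are not known exactly. Their poses are not given: they have to be found in the camera images.
- marker_red: Red-capped white marker lying on the bench between the trays, 135 mm long, 16 mm thick, 17 mm high, 13 g. Its square cap keeps it from rolling. Origin: middle of its length on its underside; x runs along it towards the cap, z up. Round barrel 15 mm across at the middle, the place to grip. The blue marker beyond it and the black one in a tray are bystanders.
- flask: Small pink clear culture flask lying flat on the bench between the trays, 51 mm wide (x), 100 mm long (y) with its green screw cap at the -y end, about 50 g. Its flat body is 24 mm high, the cap 29 mm. Origin: middle of its length on its underside; z up. The parallel sides of the body, 51 mm apart across x, are best gripped 20 mm from the origin towards +y.
- tray_blue: Blue plastic open tray, 220 (x) x 180 (y) x 35 mm high outside; walls and floor 4 mm thick. Fixed to the bench, left or right of its middle. Origin: centre of its underside; x along its long side, roughly away from the robot, z up. A loose black marker (135 mm) lies in it along its +y wall, centred at y = +60 mm; the rest is free.
- tray_yellow: Yellow plastic open tray, 220 (x) x 180 (y) x 35 mm high outside; walls and floor 4 mm thick. Fixed to the bench, left or right of its middle. Origin: centre of its underside; x along its long side, roughly away from the robot, z up. A loose petri dish (60 mm across, 15 mm high) stands in it, centred at x = +70, y = 0 mm; the rest is free.
There are look-alikes about, which are no part of the job. Leave any orange look-alike of the flask alone.

How it is judged:
By the outcome, as a careful person would: the job done as asked, in the order asked, and still so for the second after the job is handed in, with the robot touching nothing.
It also fails if it takes over 61 s, if anything falls off the work surface, if the arm or the gripper's body presses on something with over 40 N, if the wrist force passes 120 N, or if a joint passes its speed limit or range.

## Robot

A 7-joint arm with a two-finger parallel gripper is mounted at the origin on a cart in front of the work surface, level with it; the furniture and walls round the work are solid. World frame = base frame: x ahead of the robot, y to its left, z up, the work surface at z = 0. Lengths are in m, angles in rad, forces in N, time in s.
With the tool pointing down it reaches from about 0.4 to 0.9 m from the base axis. Payload 5.6 kg.
Tool frame: the origin (TCP) lies between the finger pads; the fingertips stand 22 mm ahead of it and the grasp point (between the pads) lies 3 mm ahead of it; z points along the fingers, y is the line along which they close (so a half turn about z gives the same grasp; the last joint's range is limited). The gripper opens to 92 mm and grips with 3 to 60 N. Pads are 20 mm wide; open, the fingers measure 128 mm over their backs; the gripper's body (75 mm by 189 mm) begins 69 mm behind the grasp point.
Start: joints at [-1.163, 0.468, -0.012, 1.603, 0.006, 1.071, -0.056], TCP at [0.283, 0.585, 0.237] pointing down, gripper open.
Joint ranges: [-2.53, 2.53], [-0.31, 2.02], [-1.57, 1.55], [0.28, 2.44], [-1.29, 4.43], [0.15, 1.84], [-2.92, 2.92]. Speed limits (rad/s): [2.57, 2.57, 3.14, 3.14, 3.14, 3.14, 3.14].

## Interface

Orientations are given as a rotation vector (axis times angle).
In Python, from workcell import readout, get_image, camera_info, job gives the robot as it stands.
- The arm moves only by the tool carry_out, never from a script. Its argument "commands" is a list of rows, each a list of 4 numbers: the shift along the tool's x, y, z in m, then the turn about the tool's z in degrees. In form: [[dx, dy, dz, twist], ...]. A call has 1 to 5 rows; each row is the pose to reach, as a shift and turn from the pose commanded when the call began, along the tool's axes at that moment; what a row does not reach only later rows make up. A row lasts 1/12 s, in which the tool goes at most 41.7 mm and 7.16 degrees, less where a joint would pass 70% of its speed; a pose out of reach is approached as far as the arm can. A call with a gripper value outside its range is refused whole. "gripper" is the finger opening in m, from 0 to 0.0919, set as the call begins (left out, the last holds). The fingers move at their own pace and stop on an object; "newtons" is the grip in N (left out, the last holds). Time passes only in rows, so rows that repeat a pose let the fingers close. It gives the time, the measured TCP pose, the force, the opening and the grip force at its end, in the units of the state.
- readout.state(): the state, without advancing time (a new reading comes with each control period).
- get_image(name): name is "scene" or "side" or "wrist"; returns the picture (420x560x3 uint8, red, green, blue); there is no depth.
- camera_info(name): a dict with "fovy" (degrees; the focal length in pixels is half the picture's height over the tangent of half this angle, whatever the lens; pixels are square), "cx", "cy" (the principal point, pixels), "dist" ([k1, k2, p1, p2, k3] as OpenCV has them; the pictures are not rectified), "R" (3x3) and "t" (3): a world point X has camera coordinates R X + t. Camera axes: x right, y down, z forward; pixel columns grow to the right and rows downward; lengths in m; the calibration is good to about 2 mm. A picture is of the moment at which its call begins: read the wrist's pose just before it. camera_info takes no time and is no camera call; for the wrist camera it gives the pose at the moment of the call.
- job.hand_in(): hands the job in; it is judged then, once.
The state is a dict: "t": time; "qpos": joint angles; "qvel": joint speeds; "effort": joint torques, N m; "tool_pos": TCP position; "tcp_rot": TCP orientation; "force": force on the tool from outside, world axes, zero at the start; "wrist_torque": the same for the moment, N m; "gripper_width": finger opening in m; "grip_force": force on a finger pad.
Only numpy, scipy, OpenCV 4.12 (cv2) and the standard library are available. Lean on these libraries where they do the work, as an engineer would, in place of code of your own. Each camera call takes 0.05 s, during which the arm holds its last target. There are 200 camera calls.

## Working session

There is one attempt and no reset: what is moved stays moved. The work goes in short steps, Python scripts to look and compute and a tool call to move; the robot and the scene stay as the last step left them, time stands still between calls to the robot, and variables do not carry over. Pictures are saved under pics/ and viewed, at most 10 in all, crops included, and the job is handed in when it is done.

Besides the shell and the picture viewer there is one more tool, called after "Request:" as name([rows], argument=value, ...), one row to a line, values as JSON. carry_out: Moves the arm, as the interface text tells. Its arguments: {"type":"object","properties":{"commands":{"type":"array"},"gripper":{"type":"number"},"newtons":{"type":"number"}},"required":["commands"]}

```bash
mkdir -p pics; cat > h.py <<'E'
import numpy as np, cv2
from workcell import readout, get_image, camera_info, job
def K(ci):
    f=210/np.tan(np.radians(ci["fovy"])/2)
    return np.array([[f,0,ci["cx"]],[0,f,ci["cy"]],[0,0,1.]])
def ray(ci,uv):
    p=cv2.undistortPoints(np.array(uv,float).reshape(-1,1,2),K(ci),np.array(ci["dist"],float))[:,0]
    R=np.array(ci["R"]);t=np.array(ci["t"])
    return -R.T@t, np.c_[p,np.ones(len(p))]@R
def onz(ci,uv,z):
    c,d=ray(ci,uv); return c+d*((z-c[2])/d[:,2])[:,None]
def shot(n,f):
    ci=camera_info(n); im=get_image(n); cv2.imwrite('pics/'+f+'.png',cv2.cvtColor(im,cv2.COLOR_RGB2BGR)); return ci,im
E
python3 - <<'E'
from h import *
for n in("scene","side"):
    ci,im=shot(n,n+"0"); R=np.array(ci["R"]);print(n,ci["fovy"],-R.T@np.array(ci["t"]),R[2])
s=readout.state();print(s)
a=cv2.imread('pics/scene0.png');b=cv2.imread('pics/side0.png')
E
```

```text
scene 44.14154175651416 [-0.07930533 -0.97173952  0.53064669] [ 0.51338908  0.77221491 -0.37432043]
side 48.16535532534468 [ 0.01090183 -0.78772372  0.4076684 ] [ 0.53965962  0.76129202 -0.35944674]
{'t': 0.1, 'qpos': array([-1.16296271,  0.46830468, -0.01158367,  1.60348836,  0.00602429,
        1.07140092, -0.05629674]), 'qvel': array([ 0.00039608, -0.00112115,  0.00106407, -0.00241494, -0.0022402 ,
        0.00032153,  0.00221631]), 'effort': array([ 1.89413506e-03, -5.21648204e+01, -1.22703475e-02, -2.44364369e+01,
       -5.68676786e-02,  1.41584419e-02,  8.80829703e-05]), 'tool_pos': array([0.28308471, 0.58459563, 0.23574334]), 'tcp_rot': array([-7.02241129e-01, -3.06188547e+00,  2.44052479e-03]), 'force': array([0.45646177, 0.7765796 , 0.71438042]), 'wrist_torque': array([ 0.01157601, -0.02708218,  0.02922636]), 'grip_force': 0.0, 'gripper_width': 0.09187066984665429}
```

View pics/scene0.png

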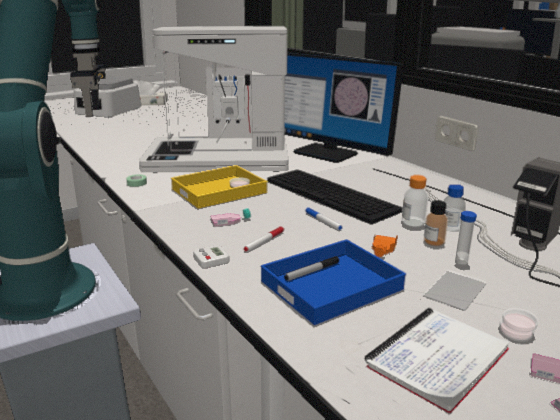

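View pics/side0.png

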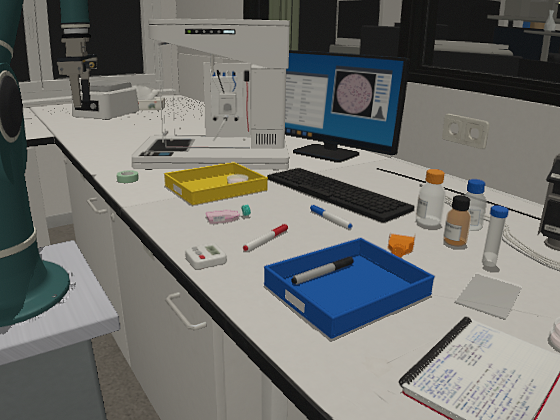

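The scene view shows the yellow tray at about (220,185), the pink flask at (228,219) with its green cap at (247,214), the red marker at (264,239) with its cap at the upper right, and the blue tray at (333,280). The side view agrees.

```bash
python3 - <<'E'
from h import *
from scipy.spatial.transform import Rotation as Ro
def corners(m):
    n,l,st,_=cv2.connectedComponentsWithStats(m.astype(np.uint8)); i=1+st[1:,4].argmax(); c,_=cv2.findContours((l==i).astype(np.uint8),0,2); return cv2.convexHull(c[0])[:,0]
for n in("scene","side"):
    im=cv2.imread(f'pics/{n}0.png'); ci=camera_info(n); H,S,V=[x.astype(int) for x in cv2.split(cv2.cvtColor(im,cv2.COLOR_BGR2HSV))]
    roi=np.zeros(H.shape,bool); roi[195:270,180:300]=1
    red=roi&((H<8)|(H>172))&(S>150); pink=roi&(H>150)&(H<176)&(S>25)&(S<150)&(np.arange(560)[None]<245)&(np.arange(420)[:,None]<232); grn=roi&(H>70)&(H<95)&(S>80)
    for k,m,z in(("red",red,.009),("pink",pink,.012),("green",grn,.0145)):
        v,u=np.nonzero(m); print(n,k,len(u),[u.min(),u.max(),v.min(),v.max()],u.mean().round(1),v.mean().round(1),onz(ci,[[u.mean(),v.mean()]],z)[0].round(4))
    for k,m in(("blue",(H>105)&(H<125)&(S>180)&(np.arange(420)[:,None]>238)),("yel",(H>20)&(H<32)&(S>150))):
        h=corners(m); q=cv2.approxPolyDP(h,6,True)[:,0]; print(n,k,q.tolist(),onz(ci,q,.035)[:,:2].round(3).tolist())
ci=camera_info("wrist");s=readout.state();T=Ro.from_rotvec(s["tcp_rot"]).as_matrix();print("T",T.round(3))
R=np.array(ci["R"]);c=-R.T@np.array(ci["t"]);print("cam in tool",T.T@(c-s["tool_pos"]),"axes",(T.T@R.T).round(3),ci["fovy"])
E
```

```text
scene red 74 [np.int64(206), np.int64(282), np.int64(227), np.int64(258)] 265.4 236.0 [ 0.4941 -0.0436  0.009 ]
scene pink 267 [np.int64(210), np.int64(240), np.int64(213), np.int64(225)] 225.3 218.3 [0.4603 0.0916 0.012 ]
scene green 52 [np.int64(180), np.int64(249), np.int64(209), np.int64(266)] 245.0 213.9 [0.5129 0.0845 0.0145]
scene blue [[404, 274], [401, 289], [313, 323], [262, 280], [262, 266], [348, 241]] [[0.6, -0.38], [0.555, -0.416], [0.357, -0.412], [0.359, -0.249], [0.387, -0.203], [0.603, -0.209]]
scene yel [[266, 181], [265, 192], [197, 207], [173, 189], [172, 178], [238, 166]] [[0.659, 0.219], [0.61, 0.145], [0.409, 0.146], [0.409, 0.301], [0.442, 0.39], [0.66, 0.385]]
side red 114 [np.int64(200), np.int64(287), np.int64(224), np.int64(258)] 266.5 234.9 [ 0.4904 -0.05    0.009 ]
side pink 117 [np.int64(205), np.int64(239), np.int64(210), np.int64(222)] 221.1 215.2 [0.4577 0.0873 0.012 ]
side green 72 [np.int64(242), np.int64(250), np.int64(205), np.int64(215)] 245.7 209.7 [0.5189 0.0827 0.0145]
side blue [[433, 276], [430, 294], [330, 337], [265, 284], [264, 267], [362, 239]] [[0.603, -0.381], [0.553, -0.416], [0.355, -0.413], [0.357, -0.253], [0.386, -0.205], [0.604, -0.21]]
side yel [[267, 177], [264, 190], [192, 204], [165, 185], [164, 173], [234, 162]] [[0.662, 0.215], [0.598, 0.129], [0.407, 0.129], [0.405, 0.288], [0.441, 0.387], [0.658, 0.388]]
T [[-0.9    0.436 -0.001]
 [ 0.436  0.9   -0.001]
 [-0.    -0.002 -1.   ]]
cam in tool [ 0.07216902  0.00133409 -0.14709187] axes [[-0.001 -0.966 -0.258]
 [ 1.    -0.001 -0.   ]
 [-0.    -0.258  0.966]] 67.5397187045315
```

Request:
carry_out([
  [-0.028,-0.0276,-0.001,0],
  [-0.056,-0.0552,-0.002,0],
  [-0.084,-0.0828,-0.003,0],
  [-0.112,-0.1104,-0.004,0],
  [-0.14,-0.138,-0.005,0],
])

```text
t: 0.52
tool_pos: [0.3492, 0.3978, 0.2412]
tcp_rot: [-0.702, -3.062, 0.001]
force: [-0.1, 0.3, 0.6]
gripper_width: 0.0921
grip_force: 0.0
```

Request:
carry_out([
  [-0.028,-0.0276,-0.001,0],
  [-0.056,-0.0552,-0.002,0],
  [-0.084,-0.0828,-0.003,0],
  [-0.112,-0.1104,-0.004,0],
  [-0.14,-0.138,-0.005,0],
])

```text
t: 0.93
tool_pos: [0.415, 0.2126, 0.2466]
tcp_rot: [-0.702, -3.062, -0.0]
force: [0.5, 0.6, 0.9]
gripper_width: 0.092
grip_force: 0.0
```

Request:
carry_out([
  [-0.028,-0.0276,-0.001,-5.2],
  [-0.056,-0.0552,-0.002,-10.4],
  [-0.084,-0.0828,-0.003,-15.6],
  [-0.112,-0.1104,-0.004,-20.8],
  [-0.14,-0.138,-0.005,-26],
])

```text
t: 1.35
tool_pos: [0.4809, 0.0275, 0.2516]
tcp_rot: [0.012, -3.142, -0.0]
force: [1.2, 0.7, -0.7]
gripper_width: 0.092
grip_force: 0.0
```

Request:
carry_out([
  [0,0,0,0],
  [0,0,0,0],
])

```text
t: 1.52
tool_pos: [0.4811, 0.0271, 0.2514]
tcp_rot: [-0.005, -3.141, 0.001]
force: [-0.3, 0.2, -0.3]
gripper_width: 0.0917
grip_force: 0.0
```

```bash
python3 - <<'E'
from h import *
ci,im=shot("wrist","w0"); np.save("w0ci.npy",ci,allow_pickle=True)
E
```

```text
(no output)
```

View pics/w0.png

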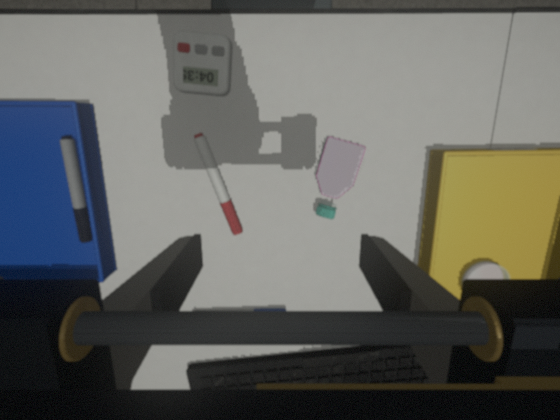

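The wrist view shows the marker from its tail at (199,134) to its cap at (237,234). The flask body is at (340,165), its cap at (326,211), with the yellow tray edge on the right and the blue tray on the left.

```bash
python3 - <<'E'
from h import *
ci=np.load("w0ci.npy",allow_pickle=True).item(); im=cv2.imread('pics/w0.png')
H,S,V=[x.astype(int) for x in cv2.split(cv2.cvtColor(im,cv2.COLOR_BGR2HSV))]
vv,uu=np.mgrid[:420,:560]
print("bg",H[180,280],S[180,280],V[180,280],"flask",H[165,340],S[165,340],V[165,340])
red=((H<8)|(H>170))&(S>110)&(uu>190)&(uu<250)&(vv>125)&(vv<245)
v,u=np.nonzero(red); 
w=onz(ci,np.c_[u,v],.008)[:,:2]; capm=v>180
tail=w[~capm]; cap=w[capm]; 
d=cap.mean(0)-tail.mean(0); d/=np.linalg.norm(d); p=w@d; o=w.mean(0)
n=np.array([-d[1],d[0]])
mid=d*(p.min()+p.max())/2+n*((cap@n).mean()+(tail@n).mean())/2
print("marker len",np.ptp(p),"mid",mid.round(4),"dir deg",np.degrees(np.arctan2(d[1],d[0])),len(tail),len(cap),"cap width",np.ptp(cap@n))
pink=(((H>140)&(H<179))&(S>18)&(uu>305)&(uu<375)&(vv>128)&(vv<205)).astype(np.uint8)
pink=cv2.morphologyEx(pink,cv2.MORPH_CLOSE,np.ones((5,5)));n_,l,st,_=cv2.connectedComponentsWithStats(pink);i=1+st[1:,4].argmax()
c=cv2.findContours((l==i).astype(np.uint8),0,1)[0][0]; print("pink",st[i])
grn=(H>70)&(H<95)&(S>80)&(uu>300)&(uu<360)&(vv>195)&(vv<225); v,u=np.nonzero(grn)
g=onz(ci,[[u.mean(),v.mean()]],.0145)[0,:2]; print("green",len(u),u.min(),u.max(),v.min(),v.max(),g.round(4))
for z in(.0,.012,.024):
    q=onz(ci,c[:,0],z)[:,:2].astype(np.float32); r=cv2.minAreaRect(q*1000); print(z,r); 
cv2.imwrite('pics/m.png',cv2.resize(im[115:250,180:390],None,fx=3.5,fy=3.5,interpolation=2))
E
```

```text
bg 30 8 160 flask 155 11 143
marker len nan mid [nan nan] dir deg nan 0 268 cap width nan
pink [315 136  51  63 321]
green 151 317 334 206 217 [0.5205 0.0857]
0.0 ((468.75396728515625, 100.76024627685547), (51.879425048828125, 74.96149444580078), 74.63951873779297)
0.012 ((466.9699401855469, 98.58367156982422), (50.31731414794922, 72.70440673828125), 74.63957977294922)
0.024 ((465.18609619140625, 96.40709686279297), (48.75517654418945, 70.44722747802734), 74.6396255493164)<stdin>:10: RuntimeWarning: Mean of empty slice.
  ret = um.true_divide(
<stdin>:12: RuntimeWarning: Mean of empty slice.
  ret = ret.dtype.type(ret / rcount)
```

View pics/m.png

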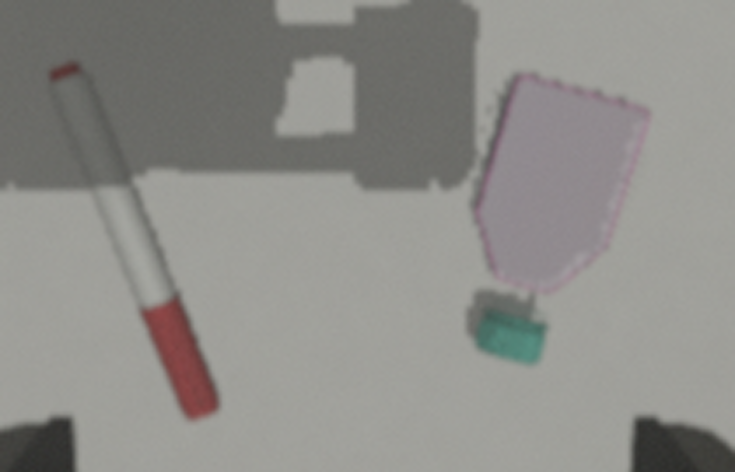

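```bash
python3 - <<'E'
from h import *
ci=np.load("w0ci.npy",allow_pickle=True).item()
P=lambda a:np.array(a,float)/3.5+[180,115]
m=onz(ci,P([[65,70],[202,412]]),.008)[:,:2];d=m[1]-m[0];print("marker",m.round(4).tolist(),m.mean(0),np.linalg.norm(d),np.degrees(np.arctan2(d[1],d[0])))
f=onz(ci,P([[522,74],[478,210],[650,110],[607,243]]),.012)[:,:2]
c=onz(ci,P([[510,336],[518,318],[508,360]]),.0145)[:,:2]
for a in(f[0]-f[1],f[2]-f[3]):print("side",np.degrees(np.arctan2(a[1],a[0])))
y=(f[0]-f[1])+(f[2]-f[3]);y/=np.linalg.norm(y);b=f[[0,2]].mean(0);n=np.array([-y[1],y[0]])
print("flask back mid",b,"width",abs((f[2]-f[0])@n),"len to cap ctr",(b-c[0])@y,(b-c[2])@y,"perp",(b-c[0])@n)
print("origin",b-.05*y,"grip",b-.03*y,"y deg",np.degrees(np.arctan2(y[1],y[0])))
y2=b-c[0];print("axis from cap",np.degrees(np.arctan2(y2[1],y2[0])))
print(readout.state()["tool_pos"],readout.state()["tcp_rot"])
E
```

```text
marker [[0.4254, -0.0712], [0.5513, -0.0286]] [ 0.48836624 -0.04992074] 0.1329523144720377 18.708974853155336
side 163.58466969042868
side 165.35554469557383
flask back mid [0.4333013  0.10914549] width 0.046460525010948044 len to cap ctr 0.08995970879271802 0.09886522222500366 perp 0.00038317181226267126
origin [0.48147431 0.09575293] grip [0.46220511 0.10110995] y deg 164.46356613851947
axis from cap 164.70760866824065
[0.480583   0.02911054 0.25128719] [ 5.42746097e-04 -3.14079909e+00 -2.70600907e-04]
```

Request:
carry_out([
  [-0.0015,-0.016,0.025,-3.8],
  [-0.003,-0.032,0.05,-7.5],
  [-0.0045,-0.048,0.075,-11.2],
  [-0.006,-0.064,0.1,-15],
  [-0.0075,-0.0785,0.125,-18.7],
], gripper=0.05)

```text
t: 1.98
tool_pos: [0.4883, -0.0476, 0.1254]
tcp_rot: [-0.524, 3.098, 0.001]
force: [0.4, 0.6, 0.1]
gripper_width: 0.0604
grip_force: 0.0
```

Request:
carry_out([
  [0,0,0.025,0],
  [0,0,0.05,0],
  [0,0,0.065,0],
  [0,0,0.065,0],
  [0,0,0.065,0],
])

```text
t: 2.4
tool_pos: [0.488, -0.0475, 0.061]
tcp_rot: [0.517, -3.097, -0.002]
force: [-0.1, -0.9, -0.4]
gripper_width: 0.05
grip_force: 0.0
```

```bash
python3 - <<'E'
from h import *
ci,im=shot("wrist","w1"); s=readout.state();print(s["tool_pos"],s["tcp_rot"],s["gripper_width"],s["t"],s["force"])
g,d=s["tool_pos"],None
H,S,V=[x.astype(int) for x in cv2.split(cv2.cvtColor(cv2.imread('pics/w1.png'),cv2.COLOR_BGR2HSV))]
red=((H<8)|(H>170))&(S>110);n,l,st,c=cv2.connectedComponentsWithStats(red.astype(np.uint8))
for i in range(1,n):
    if st[i,4]>20: print(st[i],c[i],onz(ci,[c[i]],.008)[0])
E
```

```text
[ 0.48883347 -0.04779397  0.06195095] [-5.17375299e-01  3.09854496e+00  7.38508260e-04] 0.0496460901424002 2.45 [-0.83518867 -1.02021308  1.58003928]
[268 127  14   4  51] [274.15686275 128.52941176] [ 0.4257027  -0.07226312  0.008     ]
[266 262  20  49 907] [275.86990077 286.19514884] [ 0.528101   -0.03643697  0.008     ]
```

View pics/w1.png

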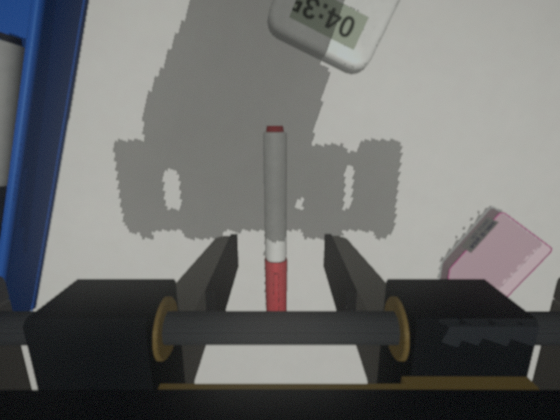

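The marker is centred between the fingers, at columns 264–288, and aligned with them. Next I go down and grip.

Request:
carry_out([
  [0,-0.002,0.015,0],
  [0,-0.002,0.028,0],
  [0,-0.002,0.036,0],
  [0,-0.002,0.0365,0],
  [0,-0.002,0.0365,0],
])

```text
t: 2.87
tool_pos: [0.4896, -0.0506, 0.0257]
tcp_rot: [-0.516, 3.098, 0.0]
force: [0.8, 0.2, -0.1]
gripper_width: 0.0497
grip_force: 0.0
```

Request:
carry_out([
  [0,0,0,0],
  [0,0,0,0],
  [0,0,0,0],
  [0,0,0,0],
  [0,0,0,0],
], gripper=0.0, newtons=12)

```text
t: 3.28
tool_pos: [0.4895, -0.0509, 0.0254]
tcp_rot: [-0.515, 3.099, -0.0]
force: [-0.5, -0.1, -0.0]
gripper_width: 0.0185
grip_force: 0.0
```

Request:
carry_out([
  [0,0,0,0],
  [0,0,0,0],
  [0,0,0,0],
  [0,0,0,0],
  [0,0,0,0],
])

```text
t: 3.7
tool_pos: [0.4894, -0.051, 0.0252]
tcp_rot: [-0.515, 3.099, -0.0]
force: [-1.1, -0.2, 3.6]
gripper_width: 0.0148
grip_force: 12.0
```

Request:
carry_out([
  [0,0,-0.01,0],
  [0,0,-0.03,0],
  [0,0,-0.055,0],
  [0,0,-0.08,0],
  [0,0,-0.1,0],
])

```text
t: 4.12
tool_pos: [0.4894, -0.0511, 0.1271]
tcp_rot: [-0.514, 3.098, -0.0]
force: [-0.1, -0.1, 0.0]
gripper_width: 0.0144
grip_force: 12.0
```

Request:
carry_out([
  [0.0116,-0.0362,0,0],
  [0.0232,-0.0724,0,0],
  [0.0348,-0.1086,0,0],
  [0.0464,-0.1448,0,0],
  [0.058,-0.181,0,0],
])

```text
t: 4.53
tool_pos: [0.4926, -0.2426, 0.1258]
tcp_rot: [-0.515, 3.099, -0.0]
force: [0.2, -0.0, -0.2]
gripper_width: 0.0143
grip_force: 12.0
```

Request:
carry_out([
  [0.009,-0.028,0,5],
  [0.018,-0.056,0,10],
  [0.023,-0.0724,0,15],
  [0.023,-0.0724,0,20],
  [0.023,-0.0724,0,20],
])

```text
t: 4.95
tool_pos: [0.4938, -0.3184, 0.1253]
tcp_rot: [-0.039, -3.141, 0.001]
force: [1.0, 0.8, -0.4]
gripper_width: 0.0141
grip_force: 12.0
```

```bash
python3 - <<'E'
from h import *
ci,im=shot("wrist","w2"); s=readout.state();print(s["tool_pos"],s["tcp_rot"],s["gripper_width"],s["grip_force"],s["t"])
E
```

```text
[ 0.49417942 -0.3170209   0.12520688] [-2.94390568e-02 -3.14091682e+00 -2.10141477e-04] 0.01429348468580188 11.998965740203857 5.0
```

View pics/w2.png

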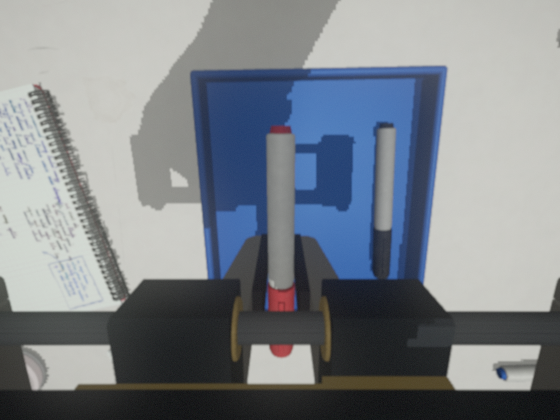

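The marker is held level over the blue tray's free floor, clear of the black marker at column 383. Next I lower it.

Request:
carry_out([
  [0,0,0.025,0],
  [0,0,0.05,0],
  [0,0,0.07,0],
  [0,0,0.08,0],
  [0,0,0.086,0],
])

```text
t: 5.42
tool_pos: [0.4941, -0.3155, 0.0379]
tcp_rot: [-0.027, -3.14, -0.003]
force: [0.2, -0.3, 0.5]
gripper_width: 0.0144
grip_force: 12.0
```

Request:
carry_out([
  [0,0,0.003,0],
  [0,0,0.006,0],
  [0,0,0.0085,0],
  [0,0,0.0095,0],
  [0,0,0.0095,0],
])

```text
t: 5.83
tool_pos: [0.4948, -0.3171, 0.03]
tcp_rot: [0.031, 3.141, -0.0]
force: [-0.6, 0.2, 0.4]
gripper_width: 0.0143
grip_force: 12.0
```

Request:
carry_out([
  [0,0,0.001,0],
  [0,0,0.001,0],
  [0,0,0.001,0],
])

```text
t: 6.08
tool_pos: [0.495, -0.3172, 0.0293]
tcp_rot: [0.031, 3.14, -0.001]
force: [-1.2, 0.9, 4.8]
gripper_width: 0.0145
grip_force: 12.0
```

Request:
carry_out([
  [0,0,0,0],
  [0,0,0,0],
  [0,0,0,0],
  [0,0,0,0],
  [0,0,0,0],
], gripper=0.045)

```text
t: 6.5
tool_pos: [0.4944, -0.3169, 0.0284]
tcp_rot: [-0.031, -3.141, -0.0]
force: [0.6, 0.3, -0.1]
gripper_width: 0.0447
grip_force: 0.0
```

Request:
carry_out([
  [0,0,-0.01,0],
  [0,0,-0.04,0],
  [0,0,-0.075,0],
  [0,0,-0.11,0],
  [0,0,-0.145,0],
])

```text
t: 6.92
tool_pos: [0.4941, -0.3169, 0.1757]
tcp_rot: [-0.032, -3.141, 0.0]
force: [0.4, -0.5, -0.6]
gripper_width: 0.0448
grip_force: 0.0
```

```bash
python3 - <<'E'
from h import *
ci,im=shot("wrist","w3"); s=readout.state();print(s["tool_pos"],s["tcp_rot"],s["gripper_width"],s["t"])
H,S,V=[x.astype(int) for x in cv2.split(cv2.cvtColor(cv2.imread('pics/w3.png'),cv2.COLOR_BGR2HSV))]
red=((H<8)|(H>170))&(S>110);n,l,st,c=cv2.connectedComponentsWithStats(red.astype(np.uint8))
for i in range(1,n):
    if st[i,4]>20: print(st[i],c[i],onz(ci,[c[i]],.012)[0])
E
```

```text
[ 0.49750286 -0.3194039   0.18285945] [ 0.03225095  3.13112939 -0.00745636] 0.04477179836194732 6.9667
[545   0  15  10 129] [551.97674419   4.        ] [ 0.32925746 -0.07599941  0.012     ]
[276 125   9   3  23] [280.         126.17391304] [ 0.42723788 -0.3150342   0.012     ]
[275 216  12  40 466] [280.5        235.42918455] [ 0.53863275 -0.31686847  0.012     ]
```

View pics/w3.png

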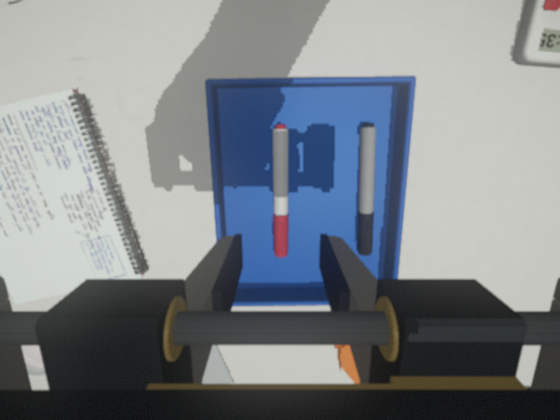

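The red marker lies flat in the blue tray, at column 280 and parallel to the black one. Next is the flask.

Request:
carry_out([
  [0.0037,0.038,0,0],
  [0.0074,0.076,0,0],
  [0.0111,0.114,0,0],
  [0.0148,0.152,0,0],
  [0.0185,0.19,0,0],
], gripper=0.08)

```text
t: 7.38
tool_pos: [0.4794, -0.1251, 0.1742]
tcp_rot: [0.032, 3.14, 0.0]
force: [0.5, 0.2, 0.3]
gripper_width: 0.0761
grip_force: 0.0
```

Request:
carry_out([
  [0.0037,0.038,0,0],
  [0.0074,0.076,0,0],
  [0.0111,0.114,0,0],
  [0.0148,0.152,0,0],
  [0.0185,0.19,0,0],
])

```text
t: 7.8
tool_pos: [0.4647, 0.0654, 0.1743]
tcp_rot: [0.032, 3.14, 0.001]
force: [1.6, -0.5, -0.5]
gripper_width: 0.0798
grip_force: 0.0
```

Request:
carry_out([
  [0.002,0.018,0.01,5],
  [0.004,0.037,0.03,10],
  [0.004,0.037,0.06,14.3],
  [0.004,0.037,0.085,14.3],
  [0.004,0.037,0.085,14.3],
])

```text
t: 8.22
tool_pos: [0.4588, 0.1005, 0.0854]
tcp_rot: [-0.419, -3.107, 0.005]
force: [-1.9, -0.9, 0.7]
gripper_width: 0.08
grip_force: 0.0
```

```bash
python3 - <<'E'
from h import *
ci,im=shot("wrist","w4"); s=readout.state();print(s["tool_pos"],s["tcp_rot"],s["gripper_width"],s["t"])
np.save("w4ci.npy",ci,allow_pickle=True)
E
```

```text
[0.4601847  0.10033234 0.087333  ] [-0.42061707 -3.10927816  0.00367325] 0.08009780234799689 8.2667
```

View pics/w4.png

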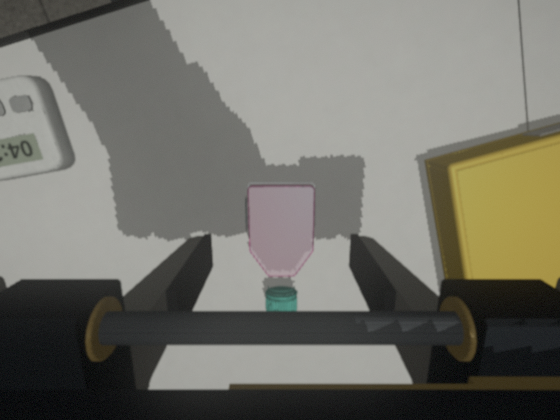

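The flask is centred, with its body at columns 247–315, square to the fingers and back edge at row 183. Next I go down.

Request:
carry_out([
  [-0.002,0,0.02,0],
  [-0.002,0,0.04,0],
  [-0.002,0,0.054,0],
  [-0.002,0,0.06,0],
  [-0.002,0,0.06,0],
])

```text
t: 8.68
tool_pos: [0.464, 0.0999, 0.029]
tcp_rot: [-0.423, -3.113, -0.0]
force: [1.3, 0.2, 0.5]
gripper_width: 0.0799
grip_force: 0.0
```

Request:
carry_out([
  [0,0,0,0],
  [0,0,0,0],
  [0,0,0,0],
  [0,0,0,0],
  [0,0,0,0],
], gripper=0.03, newtons=12)

```text
t: 9.1
tool_pos: [0.4642, 0.1004, 0.0293]
tcp_rot: [0.421, 3.112, 0.001]
force: [-1.4, -0.8, 6.1]
gripper_width: 0.0504
grip_force: 12.0
```

Request:
carry_out([
  [0,0,0,0],
  [0,0,0,0],
  [0,0,0,0],
  [0,0,0,0],
])

```text
t: 9.43
tool_pos: [0.4642, 0.1004, 0.0293]
tcp_rot: [0.422, 3.112, 0.001]
force: [-1.3, -0.4, 6.5]
gripper_width: 0.0508
grip_force: 12.0
```

Request:
carry_out([
  [0,0,0,0],
  [0,0,0,0],
  [0,0,0.002,0],
  [0,0,0.004,0],
  [0,0,0.004,0],
], gripper=0.07)

```text
t: 9.85
tool_pos: [0.4633, 0.1002, 0.0241]
tcp_rot: [-0.422, -3.112, 0.001]
force: [-0.6, -0.1, -0.6]
gripper_width: 0.0703
grip_force: 0.0
```

Request:
carry_out([
  [0,0,0,0],
  [0,0,0,0],
  [0,0,0,0],
  [0,0,0,0],
  [0,0,0,0],
], gripper=0.03, newtons=12)

```text
t: 10.27
tool_pos: [0.4637, 0.1003, 0.0246]
tcp_rot: [-0.422, -3.113, 0.0]
force: [-0.4, 0.3, -0.8]
gripper_width: 0.0506
grip_force: 12.0
```

Request:
carry_out([
  [0,0,0,0],
  [0,0,0,0],
  [0,0,0,0],
  [0,0,0,0],
])

```text
t: 10.6
tool_pos: [0.4637, 0.1003, 0.0246]
tcp_rot: [0.422, 3.113, 0.0]
force: [0.3, -0.1, -0.3]
gripper_width: 0.0507
grip_force: 12.0
```

Request:
carry_out([
  [0,0,-0.004,0],
  [0,0,-0.015,0],
  [0,0,-0.035,0],
  [0,0,-0.06,0],
  [0,0,-0.08,0],
])

```text
t: 11.02
tool_pos: [0.4639, 0.1001, 0.1066]
tcp_rot: [0.422, 3.112, 0.0]
force: [0.1, 0.3, 0.4]
gripper_width: 0.0508
grip_force: 12.0
```

Request:
carry_out([
  [0.001,0.01,-0.01,0],
  [0.004,0.03,-0.01,0],
  [0.007,0.055,-0.01,0],
  [0.011,0.08,-0.01,0],
  [0.015,0.105,-0.01,0],
])

```text
t: 11.43
tool_pos: [0.4775, 0.2066, 0.1159]
tcp_rot: [0.423, 3.112, 0.001]
force: [0.2, 0.3, -1.2]
gripper_width: 0.0504
grip_force: 12.0
```

Request:
carry_out([
  [0.003,0.025,0,-3],
  [0.007,0.05,0,-7],
  [0.01,0.075,0,-11],
  [0.0125,0.09,0,-14],
  [0.0137,0.0966,0,-15.4],
])

```text
t: 11.85
tool_pos: [0.4895, 0.3048, 0.1153]
tcp_rot: [-0.007, 3.141, 0.002]
force: [0.1, -0.2, -0.8]
gripper_width: 0.0508
grip_force: 12.0
```

Request:
carry_out([
  [0,0,0,0],
  [0,0,0,0],
  [0,0,0,0],
])

```text
t: 12.1
tool_pos: [0.4898, 0.3002, 0.1146]
tcp_rot: [-0.006, -3.141, 0.002]
force: [0.7, 0.2, -1.1]
gripper_width: 0.0507
grip_force: 12.0
```

```bash
python3 - <<'E'
from h import *
ci,im=shot("wrist","w5"); s=readout.state();print(s["tool_pos"],s["tcp_rot"],s["gripper_width"],s["t"])
E
```

```text
[0.48987149 0.30031325 0.11466485] [-5.60788774e-03 -3.14138978e+00  1.55809257e-03] 0.05054835837974969 12.15
```

View pics/w5.png

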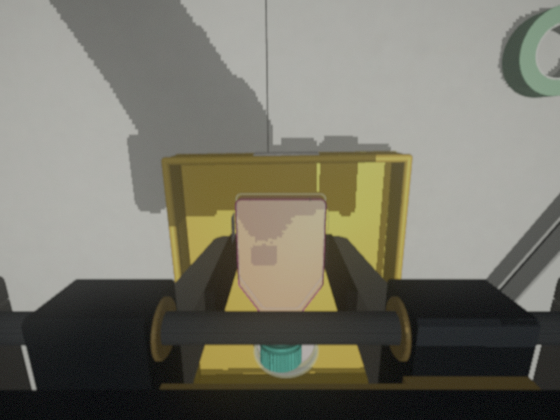

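The flask is held level and square over the free part of the yellow tray, back edge at row 195. The petri dish at about (285,352) only looks close because of parallax; the computed gap is about 30 mm. Next I lower gently.

Request:
carry_out([
  [0,0,0.015,0],
  [0,0,0.035,0],
  [0,0,0.055,0],
  [0,0,0.068,0],
  [0,0,0.076,0],
])

```text
t: 12.57
tool_pos: [0.4891, 0.3007, 0.0371]
tcp_rot: [-0.003, -3.14, 0.003]
force: [-0.1, -1.2, -0.5]
gripper_width: 0.0503
grip_force: 12.0
```

Request:
carry_out([
  [0,0,0.001,0],
  [0,0,0.002,0],
  [0,0,0.003,0],
  [0,0,0.004,0],
  [0,0,0.005,0],
])

```text
t: 12.98
tool_pos: [0.4902, 0.3026, 0.0343]
tcp_rot: [0.001, 3.14, 0.001]
force: [-0.0, -0.1, -0.4]
gripper_width: 0.0508
grip_force: 12.0
```

Request:
carry_out([
  [0,0,0.001,0],
  [0,0,0.002,0],
  [0,0,0.003,0],
  [0,0,0.003,0],
  [0,0,0.003,0],
])

```text
t: 13.4
tool_pos: [0.4897, 0.3022, 0.0306]
tcp_rot: [-0.001, -3.142, 0.0]
force: [-0.4, -0.5, -0.1]
gripper_width: 0.051
grip_force: 12.0
```

Slow final lowering until contact shows in the force.

Request:
carry_out([
  [0,0,0.0005,0],
  [0,0,0.001,0],
  [0,0,0.0012,0],
  [0,0,0.0012,0],
  [0,0,0.0012,0],
])

```text
t: 13.82
tool_pos: [0.4897, 0.3022, 0.0294]
tcp_rot: [0.001, 3.142, -0.0]
force: [0.1, -0.8, 0.3]
gripper_width: 0.0505
grip_force: 12.0
```

Request:
carry_out([
  [0,0,0.0003,0],
  [0,0,0.0006,0],
  [0,0,0.0006,0],
  [0,0,0.0006,0],
])

```text
t: 14.15
tool_pos: [0.4897, 0.3022, 0.0288]
tcp_rot: [-0.001, -3.142, 0.0]
force: [1.0, 0.0, -1.9]
gripper_width: 0.0508
grip_force: 12.0
```

Request:
carry_out([
  [0,0,0.0003,0],
  [0,0,0.0006,0],
  [0,0,0.0006,0],
  [0,0,0.0006,0],
])

```text
t: 14.48
tool_pos: [0.4898, 0.3023, 0.0286]
tcp_rot: [0.001, 3.141, 0.0]
force: [-1.0, -1.4, 5.4]
gripper_width: 0.0506
grip_force: 12.0
```

The flask is touching the floor with about 5 N. Releasing.

Request:
carry_out([
  [0,0,0,0],
  [0,0,0,0],
  [0,0,0,0],
  [0,0,0,0],
  [0,0,0,0],
], gripper=0.075)

```text
t: 14.9
tool_pos: [0.4897, 0.3022, 0.028]
tcp_rot: [-0.001, -3.142, 0.0]
force: [0.8, -0.4, 0.0]
gripper_width: 0.0747
grip_force: 0.0
```

Request:
carry_out([
  [0,0,-0.01,0],
  [0,0,-0.03,0],
  [0,0,-0.06,0],
  [0,0,-0.09,0],
  [0,0,-0.12,0],
])

```text
t: 15.32
tool_pos: [0.4895, 0.302, 0.15]
tcp_rot: [-0.001, -3.142, 0.0]
force: [1.2, 0.8, 0.4]
gripper_width: 0.0746
grip_force: 0.0
```

Request:
carry_out([
  [0.02,0,-0.02,0],
  [0.04,0,-0.04,0],
  [0.06,0,-0.06,0],
  [0.06,0,-0.06,0],
  [0.06,0,-0.06,0],
])

```text
t: 15.73
tool_pos: [0.4297, 0.303, 0.21]
tcp_rot: [-0.001, 3.139, 0.004]
force: [0.0, 0.4, -0.2]
gripper_width: 0.0751
grip_force: 0.0
```

```bash
python3 - <<'E'
from h import *
ci,im=shot("wrist","w6"); shot("side","side1"); s=readout.state();print(s["tool_pos"],s["gripper_width"],s["t"])
a=cv2.imread('pics/w6.png');b=cv2.imread('pics/side1.png')[140:350,140:450]
b=cv2.resize(b,(560,380)); cv2.imwrite('pics/f.png',cv2.resize(np.vstack([a[90:310],b]),None,fx=1,fy=1))
E
```

```text
[0.43012927 0.30198891 0.208093  ] 0.07498719653145955 15.8333
```

View pics/f.png

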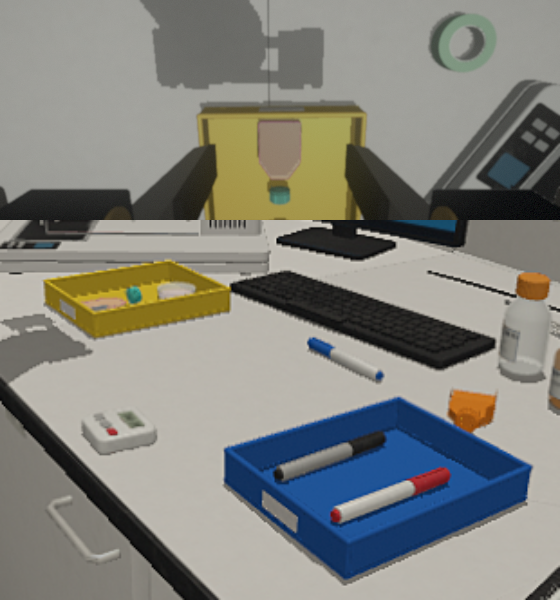

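Both objects lie flat in their trays: the flask at (279,160) in the yellow tray, clear of the petri dish, and the red marker at (390,495) in the blue tray. The gripper touches nothing.

```bash
python3 -c "
from workcell import job; print(job.hand_in())"
```

```text
the job is handed in; nothing more can be done
None
```

The job is handed in: the red marker lies flat in the blue tray, and the flask was set down gently, flat and the same way up, in the yellow tray, in about 16 s of the 61 s allowed.

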